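# Index the sample carousel to its pick-up pointer

### The arm

A 6-joint arm with a two-finger parallel gripper is mounted at the origin on a cart in front of the work surface, level with it; the furniture and walls round the work are solid. World frame = base frame: x ahead of the robot, y to its left, z up, the work surface at z = 0. Lengths are in m, angles in rad, forces in N, time in s.
With the tool pointing down it reaches from about 0.15 to 0.775 m from the base axis. Payload 6.1 kg.
Tool frame: the origin (TCP) lies on the mounting face of the last link; the fingertips stand 173 mm ahead of it and the grasp point (between the pads) lies 155 mm ahead of it (robot.tips_ahead is the distance from the TCP to the fingertips, in m); z points along the fingers, y is the direction in which the jaws open and shut (so a half turn about z gives the same grasp; the last joint's range is limited). The gripper opens to 85 mm and grips with 20 to 120 N. Pads are 22 mm wide; open, the fingers measure 114 mm over their backs; the gripper's body (76 mm by 85 mm) begins 54 mm behind the grasp point. The pads swing forward as they close: fully open they stand 13 mm farther back than shut.
Start: joints at [1.341, 0.126, -0.04, 1.405, 0, 1.571], TCP at [0.12, 0.511, 0.405] pointing down, gripper open.
Joint ranges: [-2.72, 2.72], [-0.95, 1.95], [-1.27, 1.35], [-1.78, 2.02], [-1.46, 1.47], [-3.14, 3.14]. Speed limits (rad/s): [2.39, 2.39, 3.01, 3.14, 3.14, 3.14].

### API

Orientations are given as a unit quaternion [x, y, z, w].
In Python, from station import robot gives the robot as it stands. The module is installed in compiled form; this text tells all that it offers.
- The arm moves only by the tool send_rows, never from a script. Its argument "increments" is text: rows parted by semicolons, each of 7 numbers parted by spaces: the shift along the tool's x, y, z in cm, then the turn, a rotation vector about the tool's x, y, z in degrees, then the opening, from -1 (shut) to 1 (fully open). A call has 1 to 8 rows; each row shifts and turns the pose as measured when the row begins, along the tool's axes as they then stand; what a row does not reach is not made up. A row lasts 1/10 s, in which the tool goes at most 50 mm and 8.59 degrees, less where a joint would pass 70% of its speed; a pose out of reach is approached as far as the arm can. A call is refused whole if a number of a shift passes 5 or a number of a turn 8.59, either way. A call with a gripper value outside its range is refused whole. The fingers move at their own pace and stop on an object; the grip force is fixed at half the most. Time passes only in rows, so rows that do not move let the fingers close. It gives the time, the measured TCP pose, the force and the opening at its end, in the units of the state.
- robot.observe(): the state, without advancing time (a new reading comes with each control period).
- robot.read_camera(name): name is "scene" or "top" or "wrist"; returns the picture (400x640x3 uint8, red, green, blue); there is no depth.
- robot.get_calibration(name): a dict with "mtx" (3x3 intrinsics, pixels), "R" (3x3) and "t" (3): a world point X has camera coordinates R X + t. Camera axes: x right, y down, z forward; pixel columns grow to the right and rows downward; lengths in m; the calibration is good to about 2 mm. A picture is of the moment at which its call begins: read the wrist's pose just before it. get_calibration takes no time and is no camera call; for the wrist camera it gives the pose at the moment of the call.
- robot.finish_job(): hands the job in, once; it reports no verdict.
The state is a dict: "t": time; "joint_positions": joint angles; "joint_vel": joint speeds; "joint_efforts": joint torques, N m; "tcp_pos": TCP position; "eef_rot": TCP orientation; "contact_force": force on the tool from outside, world axes, zero at the start; "wrist_torque": the same for the moment, N m; "finger_gap": finger opening in m.
Only numpy, scipy, OpenCV 4.12 (cv2) and the standard library are available. Lean on these libraries where they do the work, as an engineer would, in place of code of your own. Each camera call takes 0.05 s, during which the arm holds its last target. There are 200 camera calls.

### The job

Pump the black-handled ratchet lever, stroke by stroke, until the biggest bottle on the sample carousel stands at the metal pick-up pointer, and stop there. Turn the carousel with the lever only: do not touch the carousel or the things on it.

Things in the scene. Friction and masses are not known exactly. Their poses are not given: they have to be found in the camera images.
- carousel: Round white sample tray, 160 mm across, on a steel ring of 12 saw teeth (190 mm across, 22 to 34 mm up). Origin on its vertical axis at worktop height. It turns counter-clockwise seen from above, one tooth = 30 degrees, and stays where it is left. Carries the big bottle and three smaller vials, clipped in; highest point 126 mm above the worktop.
- bottle_mid (a point): Centre, half-way up, of the biggest bottle on the tray (44 mm across, 85 mm tall, screw cap; its middle 83 mm above the worktop and 52 mm from the tray axis). The other three are vials 24 to 32 mm across and 52 to 68 mm tall.
- pickup (a point): Where bottle_mid must come: 52 mm from the tray axis, 83 mm above the worktop, straight in front of the fixed aluminium pointer, a bracket beside the tray (74 mm high, 119 mm from the axis) whose pointed tip looks at the axis. At the start the bottle is 45 to 120 degrees short of it.
- lever_grip (a point): Point on the lever's upright black round handle (16 mm thick, 33 to 115 mm up), 85 mm up, 155 mm from the tray axis. The lever swings about that axis. It starts at its rest stop; a stroke is 36 degrees counter-clockwise from above, to a fixed stop (push about 2 N), and brings the tray to its next tooth position (the first may be a part tooth); then a spring returns it to rest, the tray stays.

How it is judged:
At the end, for the whole second after the job is handed in: The middle of the big bottle stands within 12 mm (seen from above) of the pick-up spot and the carousel is at rest (horizontal distance between bottle_mid and pickup below 0.012 m and angular speed of carousel below 0.05 rad/s); the robot touches nothing.
It fails at once if the robot touches the carousel or anything on it (contact force between any of the fingers, the arm and carousel above 1 N).
It also fails if it takes over 51 s, if anything falls off the work surface, if the arm or the gripper's body presses on something with over 40 N, if the wrist force passes 120 N, or if a joint passes its speed limit or range.

## Working session

There is one attempt and no reset: what is moved stays moved. The work goes in short steps, Python scripts to look and compute and a tool call to move; the robot and the scene stay as the last step left them, time stands still between calls to the robot, and variables do not carry over. Pictures are saved under pics/ and viewed, about 8 in all and at most 12, crops included, and the job is handed in when it is done.

Besides the shell and the picture viewer there is one more tool, called after "Call:" by a JSON object that holds its "fn" and its "kwargs", one argument or row to a line. send_rows: Moves the arm, as the interface text tells. Its arguments: {"type":"object","properties":{"increments":{"type":"string"}},"required":["increments"]}

```bash
mkdir -p pics; python3 - <<'E'
from station import robot
import cv2
for n in("scene","top"):
    cv2.imwrite(f"pics/{n}0.png",robot.read_camera(n)[:,:,::-1]); c=robot.get_calibration(n);print(n,c)
s=robot.observe();print(s)
E
```

```text
scene {'mtx': array([[470.45875503,   0.        , 317.1741645 ],
       [  0.        , 470.45875503, 197.39162065],
       [  0.        ,   0.        ,   1.        ]]), 'R': array([[-0.53565139, -0.84438017, -0.00998583],
       [-0.40906146,  0.26980626, -0.87170712],
       [ 0.73874644, -0.46284631, -0.48992549]]), 't': array([0.10791696, 0.34612911, 0.38542782])}
top {'mtx': array([[372.94427673,   0.        , 315.40287566],
       [  0.        , 372.94427673, 191.50530594],
       [  0.        ,   0.        ,   1.        ]]), 'R': array([[-0.01712385, -0.99984534, -0.00400922],
       [-0.99275648,  0.01747907, -0.11886573],
       [ 0.11891742,  0.00194474, -0.99290224]]), 't': array([-0.18701745,  0.56566032,  0.84810139])}
{'t': 0.1, 'joint_positions': array([ 1.34100592e+00,  1.26327787e-01, -4.04558505e-02,  1.40542937e+00,
       -2.67654871e-05,  1.57083552e+00]), 'joint_vel': array([ 0.00118135, -0.00161806,  0.00057096,  0.00031772, -0.00109058,
        0.00197153]), 'joint_efforts': array([-1.05377047e-03, -4.36902988e+01,  3.53605235e+01,  1.36171971e-02,
       -8.66945129e-05,  5.16856531e-06]), 'tcp_pos': array([0.11955846, 0.51108899, 0.40402535]), 'eef_rot': array([ 1.14662011e-01,  9.93404309e-01, -7.05206156e-04, -6.78976949e-05]), 'contact_force': array([ 0.33800672,  1.00212679, -0.01427005]), 'wrist_torque': array([0.01514398, 0.02577481, 0.0390204 ]), 'finger_gap': 0.08518299575772718}
```

View pics/top0.png

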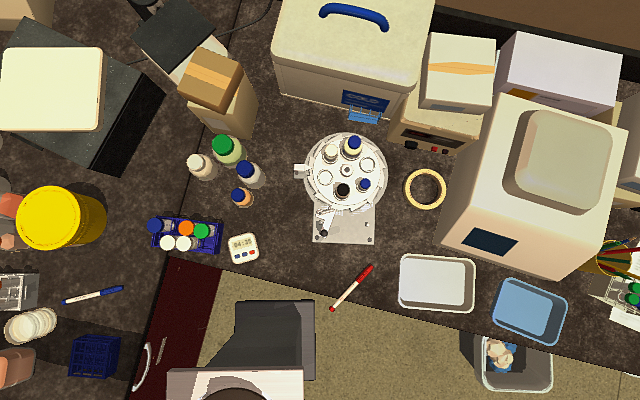

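View pics/scene0.png

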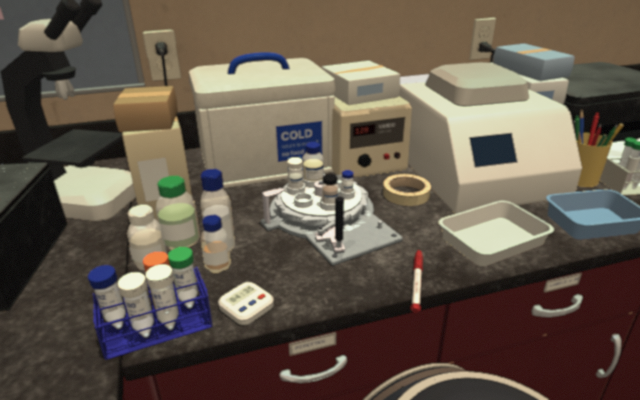

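```bash
python3 - <<'E'
import cv2
a=cv2.imread("pics/top0.png")[120:250,285:390]
cv2.imwrite("pics/t1.png",cv2.resize(a,None,fx=4.6,fy=4.6,interpolation=cv2.INTER_CUBIC))
a=cv2.imread("pics/scene0.png")[140:265,250:410]
cv2.imwrite("pics/s1.png",cv2.resize(a,None,fx=4.8,fy=4.8,interpolation=cv2.INTER_CUBIC))
E
```

```text
(no output)
```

View pics/t1.png

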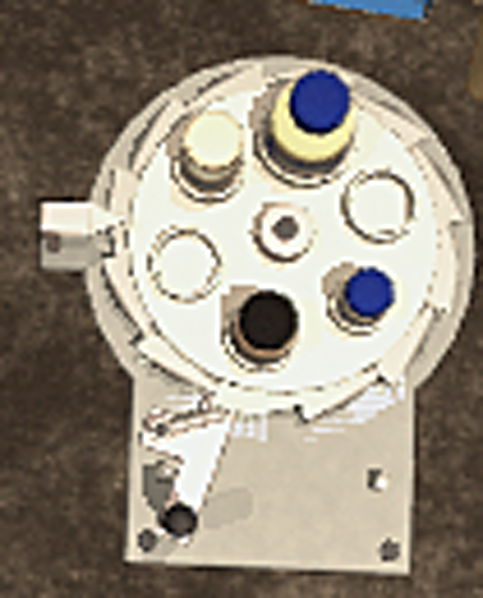

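View pics/s1.png

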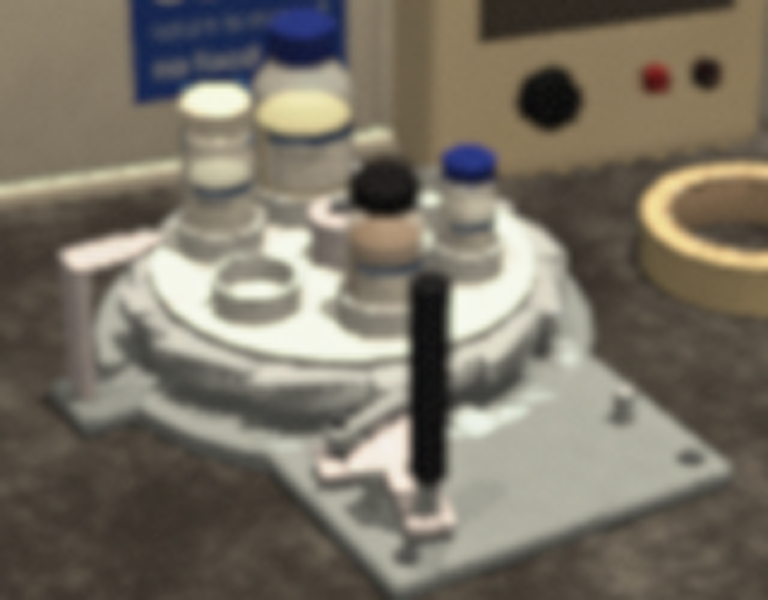

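```bash
cat > h.py <<'E'
import numpy as np
from station import robot
def px2w(n,u,v,z):
    c=robot.get_calibration(n); d=c["R"].T@np.linalg.inv(c["mtx"])@[u,v,1]; o=-c["R"].T@c["t"]
    return o+d*(z-o[2])/d[2]
E
python3 - <<'E'
from h import *
s=4.6
P=lambda u,v,z:px2w("top",285+(u+.5)/s-.5,120+(v+.5)/s-.5,z)
Q=lambda u,v,z:px2w("scene",250+(u+.5)/4.8-.5,140+(v+.5)/4.8-.5,z)
ax=P(285,230,.052);print("axis hub",ax, "tray ellipse",P((131+438)/2,(85+394)/2,.04))
d=lambda p:(p[:2].round(4),np.hypot(*(p-ax)[:2]).round(4),np.degrees(np.arctan2(*(p-ax)[1::-1])).round(1))
print("bottle",d(P(320,99,.1255)),d(Q(303,35,.12)))
print("handle",d(P(180,518,.115)),d(Q(430,280,.115)))
print("pointer",d(P(115,238,.074)),d(P(68,218,.074)),d(Q(68,258,.074)),d(P(68,232,.07)))
print("stop",d(P(375,473,.03)))
for q in ((215,135,.1),(268,318,.1),(370,290,.095)):print(d(P(*q)))
E
```

```text
axis hub [ 0.61016705 -0.2702863   0.052     ] tray ellipse [ 0.6073688  -0.27090154  0.04      ]
bottle (array([ 0.6588, -0.2821]), np.float64(0.0501), np.float64(-13.7)) (array([ 0.6534, -0.2776]), np.float64(0.0439), np.float64(-9.6))
handle (array([ 0.4655, -0.2131]), np.float64(0.1555), np.float64(158.4)) (array([ 0.4613, -0.2087]), np.float64(0.1611), np.float64(157.5))
pointer (array([ 0.6037, -0.1845]), np.float64(0.086), np.float64(94.3)) (array([ 0.6142, -0.1615]), np.float64(0.1089), np.float64(87.9)) (array([ 0.6115, -0.1443]), np.float64(0.126), np.float64(89.4)) (array([ 0.6079, -0.1612]), np.float64(0.1091), np.float64(91.2))
stop (array([ 0.4875, -0.3146]), np.float64(0.1304), np.float64(-160.1))
(array([ 0.6486, -0.2339]), np.float64(0.0529), np.float64(43.5))
(array([ 0.5594, -0.257 ]), np.float64(0.0525), np.float64(165.4))
(array([ 0.5727, -0.3066]), np.float64(0.0522), np.float64(-136.0))
```

Call:
{"fn": "send_rows", "kwargs": {
  "increments": "0 0 0 0 0 -6.6 -1;0 0 0 0 0 -6.6 -1;0 -2 0 0 0 0 -1"
}}

```text
t: 0.4
tcp_pos: [0.1197, 0.492, 0.402]
eef_rot: [-0.005, 1.0, -0.002, -0.001]
contact_force: [-0.2, 0.2, 0.4]
finger_gap: 0.0441
```

```bash
python3 - <<'E'
from h import *
from scipy.spatial.transform import Rotation as R
s=robot.observe();print(s["tcp_pos"],R.from_quat(s["eef_rot"]).as_matrix().round(3),s["contact_force"])
E
```

```text
[0.11971678 0.49203257 0.40199016] [[-1.    -0.011 -0.001]
 [-0.011  1.    -0.004]
 [ 0.001 -0.004 -1.   ]] [-0.17949507  0.22879419  0.37748155]
```

Call:
{"fn": "send_rows", "kwargs": {
  "increments": "-2.2 -4.2 0 0 0 0 -1;-2.2 -4.2 0 0 0 0 -1;-2.2 -4.2 0 0 0 0 -1;-2.2 -4.2 0 0 0 0 -1;-2.2 -4.2 0 0 0 0 -1;-2.2 -4.2 0 0 0 0 -1;-2.2 -4.2 0 0 0 0 -1;-2.2 -4.2 0 0 0 0 -1"
}}

```text
t: 1.2
tcp_pos: [0.302, 0.1492, 0.4002]
eef_rot: [-0.012, 1.0, -0.004, -0.001]
contact_force: [0.5, 0.4, -0.5]
finger_gap: 0.0
```

Remaining: x +0.158, y −0.309.

Call:
{"fn": "send_rows", "kwargs": {
  "increments": "-2.0 -4.0 0 0 0 -0.2 -1;-2.0 -4.0 0 0 0 -0.2 -1;-2.0 -4.0 0 0 0 -0.2 -1;-2.0 -4.0 0 0 0 -0.2 -1;-2.0 -4.0 0 0 0 -0.2 -1;-2.0 -4.0 0 0 0 -0.2 -1;-2.0 -4.0 0 0 0 -0.2 -1;-1.5 -2.0 0 0 0 0 -1"
}}

```text
t: 2.0
tcp_pos: [0.4696, -0.1626, 0.4009]
eef_rot: [-0.022, 1.0, -0.004, -0.001]
contact_force: [0.4, 0.6, 0.3]
finger_gap: -0.0002
```

Call:
{"fn": "send_rows", "kwargs": {
  "increments": "0.8 0.6 3 0 0 1.3 -1;0 0 4 0 0 1.2 -1;0 0 4 0 0 0 -1;0 0 3 0 0 0 -1;0 0 2 0 0 0 -1;0 0 0 0 0 0 -1"
}}

```text
t: 2.6
tcp_pos: [0.4624, -0.1627, 0.2329]
eef_rot: [0.005, 1.0, -0.003, -0.002]
contact_force: [-0.5, 0.1, 0.6]
finger_gap: -0.0001
```

```bash
python3 - <<'E'
from h import *
import cv2
print(robot.observe()["tcp_pos"])
a=robot.read_camera("scene")[130:270,230:420,::-1];b=robot.read_camera("wrist")[:,:,::-1]
a=cv2.resize(a,(760,560),interpolation=cv2.INTER_CUBIC)
cv2.imwrite("pics/s2.png",a);cv2.imwrite("pics/w2.png",b)
E
```

```text
[ 0.46235876 -0.16271929  0.23292601]
```

View pics/s2.png

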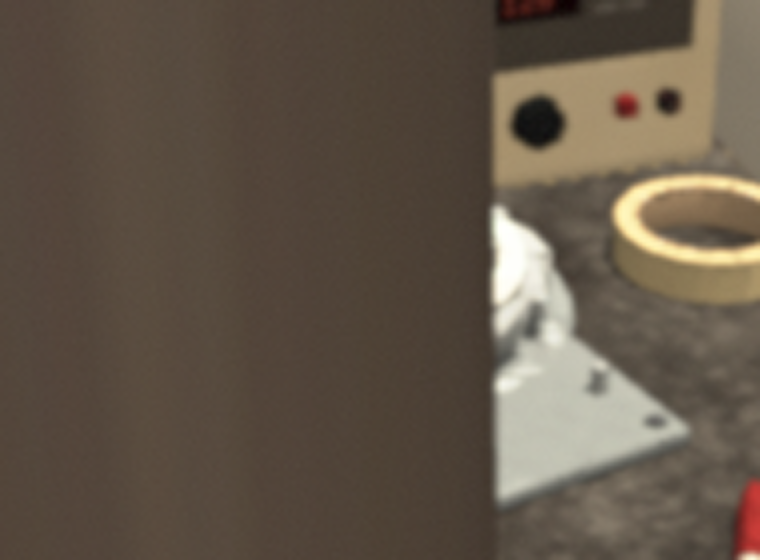

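The arm hides the scene view (only the plate's right end visible); checking the wrist view.

View pics/w2.png

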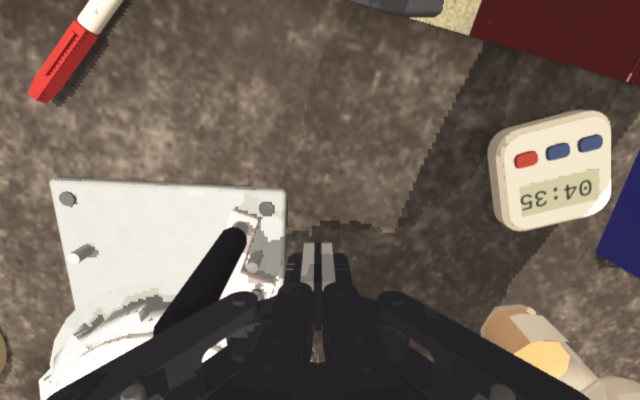

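Call:
{"fn": "send_rows", "kwargs": {
  "increments": "0.3 0 -1.6 0 0 0 -1;0 -1.5 0 0 0 0 -1;0 -1.5 0 0 0 0 -1;0 -1.5 0 0 0 0 -1;0 -1.5 0 0 0 0 -1"
}}

```text
t: 3.2
tcp_pos: [0.4615, -0.2264, 0.2579]
eef_rot: [0.003, 1.0, -0.005, 0.004]
contact_force: [-0.5, 0.1, 0.3]
finger_gap: -0.0004
```

```bash
python3 - <<'E'
from h import *
import cv2
a=robot.read_camera("top")[110:260,275:395,::-1];b=robot.read_camera("wrist")[120:,0:460,::-1]
a=cv2.resize(a,(336,420),interpolation=cv2.INTER_CUBIC);b=cv2.resize(b,(460,420))
cv2.imwrite("pics/m3.png",np.hstack([a,b]))
print(robot.observe()["contact_force"])
E
```

```text
[-0.0326089   0.03575997 -0.46024635]
```

View pics/m3.png

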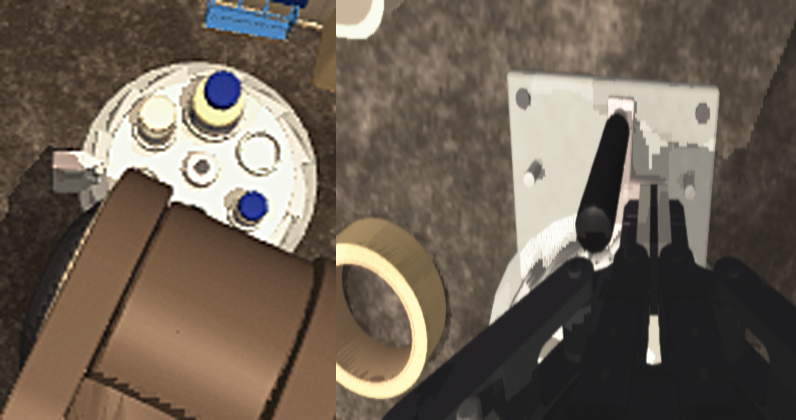

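Wrist view (right): the lever is off its rest stop, pushed by the finger. Top view (left): the bottle cap at (222,90) stays visible while pumping.

Call:
{"fn": "send_rows", "kwargs": {
  "increments": "0.1 -1.5 0.2 0 0 0 -1;0 -1.5 0.2 0 0 0 -1;0 -1.2 0.2 0 0 0 -1;0 -0.8 0 0 0 0 -1"
}}

```text
t: 3.7
tcp_pos: [0.4605, -0.2799, 0.2515]
eef_rot: [0.005, 1.0, -0.004, 0.004]
contact_force: [0.9, 1.5, -1.2]
finger_gap: 0.0004
```

Call:
{"fn": "send_rows", "kwargs": {
  "increments": "0 -0.6 0 0 0 0 -1;0 -0.5 0 0 0 0 -1"
}}

```text
t: 3.9
tcp_pos: [0.4609, -0.2909, 0.2513]
eef_rot: [0.004, 1.0, -0.001, 0.006]
contact_force: [5.3, 14.1, 3.8]
finger_gap: -0.0
```

```bash
cat >> h.py <<'E'
import cv2
def meas():
    im=robot.read_camera("top"); A=np.array([.6095,-.2703])
    r=im.astype(int); m=((r[:,:,2]>90)&(r[:,:,2]-r[:,:,0]>70)&(r[:,:,2]-r[:,:,1]>60)).astype(np.uint8)
    m[:128]=0;m[250:]=0;m[:,:285]=0;m[:,395:]=0
    n,_,st,c=cv2.connectedComponentsWithStats(m)
    for i in range(1,n):
        if st[i,4]>20:
            p=px2w("top",*c[i],.125)[:2]-A
            print(st[i,4],c[i].round(1),"r",np.hypot(*p).round(4),"ang",np.degrees(np.arctan2(p[1],p[0])).round(1))
    s=robot.observe();print(s["t"],s["tcp_pos"].round(4),s["contact_force"].round(1))
    return im
E
python3 -c "
from h import *
meas()"
```

```text
116 [349.9 140.6] r 0.0508 ang -3.0
70 [367.3 179.9] r 0.0514 ang -133.4
3.95 [ 0.4609 -0.291   0.2514] [ 3.1 11.9  3. ]
```

Call:
{"fn": "send_rows", "kwargs": {
  "increments": "0 3 0 0 0 0 -1;0 3 0 0 0 0 -1;0 3 0 0 0 0 -1;0 3 0 0 0 0 -1;0 0.5 0 0 0 0 -1;0 0 0 0 0 0 -1"
}}

```text
t: 4.55
tcp_pos: [0.4621, -0.1637, 0.2508]
eef_rot: [0.005, 1.0, -0.002, 0.005]
contact_force: [-0.3, 0.4, -0.4]
finger_gap: 0.0001
```

```bash
python3 - <<'E'
from h import *
meas()
b=robot.read_camera("wrist")[:,:,::-1];cv2.imwrite("pics/w4.png",b)
E
```

```text
116 [349.8 140.6] r 0.0508 ang -2.8
69 [367.3 180. ] r 0.0514 ang -133.5
4.6 [ 0.4621 -0.1641  0.2508] [-0.3  0.7 -0.1]
```

View pics/w4.png

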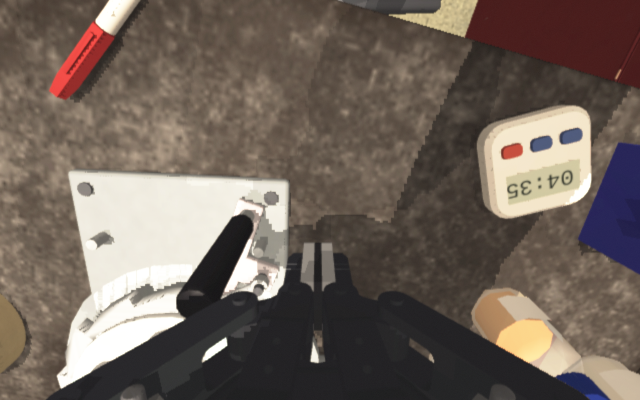

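Lever is back at its rest stop, handle foot at (245,215); tray stayed. Stroke 2.

Call:
{"fn": "send_rows", "kwargs": {
  "increments": "0 -2 0 0 0 0 -1;0 -2 0 0 0 0 -1;0 -2 0 0 0 0 -1;0 -2 0 0 0 0 -1;0 -2 0 0 0 0 -1;0 -1.2 0 0 0 0 -1;0 -0.8 0 0 0 0 -1;0 -0.5 0 0 0 0 -1"
}}

```text
t: 5.45
tcp_pos: [0.4605, -0.2968, 0.2507]
eef_rot: [0.007, 1.0, 0.007, 0.008]
contact_force: [2.7, 24.2, 9.3]
finger_gap: 0.0002
```

```bash
python3 -c "
from h import *
meas()"
```

```text
118 [337.4 143.4] r 0.0512 ang 28.4
68 [370.9 168. ] r 0.0469 ang -102.0
5.5 [ 0.4605 -0.2967  0.2507] [ 3.6 21.9  8.2]
```

Call:
{"fn": "send_rows", "kwargs": {
  "increments": "0 3.2 0 0 0 0 -1;0 3.2 0 0 0 0 -1;0 3.2 0 0 0 0 -1;0 3.2 0 0 0 0 -1;0 0.4 0 0 0 0 -1;0 0 0 0 0 0 -1"
}}

```text
t: 6.1
tcp_pos: [0.462, -0.1637, 0.2521]
eef_rot: [0.01, 1.0, 0.007, 0.007]
contact_force: [0.3, -0.2, 0.6]
finger_gap: -0.0002
```

Call:
{"fn": "send_rows", "kwargs": {
  "increments": "0 -2 0 0 0 0 -1;0 -2 0 0 0 0 -1;0 -2 0 0 0 0 -1;0 -2 0 0 0 0 -1;0 -2 0 0 0 0 -1;0 -1.2 0 0 0 0 -1;0 -0.6 0 0 0 0 -1;0 -0.2 0 0 0 0 -1"
}}

```text
t: 6.9
tcp_pos: [0.4591, -0.2932, 0.2506]
eef_rot: [0.012, 1.0, 0.01, 0.008]
contact_force: [4.6, 11.8, 5.4]
finger_gap: 0.0002
```

```bash
python3 -c "
from h import *
meas()"
```

```text
118 [328.5 151.4] r 0.0519 ang 57.6
69 [368.3 157. ] r 0.0434 ang -70.9
6.95 [ 0.4591 -0.2931  0.2507] [ 2.7 10.2  4.4]
```

Stroke 3 done (57.6°); one more to about 88°.

Call:
{"fn": "send_rows", "kwargs": {
  "increments": "0 3.2 0 0 0 0 -1;0 3.2 0 0 0 0 -1;0 3.2 0 0 0 0 -1;0 3.2 0 0 0 0 -1;0 0.2 0 0 0 0 -1;0 0 0 0 0 0 -1"
}}

```text
t: 7.55
tcp_pos: [0.4609, -0.1611, 0.2516]
eef_rot: [0.014, 1.0, 0.009, 0.005]
contact_force: [-0.4, 0.1, 0.3]
finger_gap: -0.0
```

Call:
{"fn": "send_rows", "kwargs": {
  "increments": "0 -2 0 0 0 0 -1;0 -2 0 0 0 0 -1;0 -2 0 0 0 0 -1;0 -2 0 0 0 0 -1;0 -2 0 0 0 0 -1;0 -1.2 0 0 0 0 -1;0 -0.6 0 0 0 0 -1;0 -0.2 0 0 0 0 -1"
}}

```text
t: 8.35
tcp_pos: [0.4543, -0.2904, 0.2508]
eef_rot: [0.016, 1.0, 0.01, 0.003]
contact_force: [4.1, 5.8, 3.3]
finger_gap: 0.0
```

```bash
python3 -c "
from h import *
meas()"
```

```text
70 [360.4 148.3] r 0.0415 ang -36.5
110 [324.5 162.5] r 0.0529 ang 85.8
8.4 [ 0.4543 -0.2902  0.2508] [1.7 2.9 3.4]
```

Call:
{"fn": "send_rows", "kwargs": {
  "increments": "-0.4 -0.5 0 0 0 0 -1;0 -0.2 0 0 0 0 -1"
}}

```text
t: 8.6
tcp_pos: [0.4563, -0.2945, 0.2504]
eef_rot: [0.015, 1.0, 0.014, 0.001]
contact_force: [4.3, 12.7, 8.4]
finger_gap: 0.0
```

```bash
python3 -c "
from h import *
meas()"
```

```text
70 [360.1 148.2] r 0.0416 ang -35.6
116 [324.5 163.2] r 0.0529 ang 87.5
8.65 [ 0.4563 -0.2944  0.2505] [-0.2 11.5  7.6]
```

Now at the stop. Release, lift away clear, and check.

Call:
{"fn": "send_rows", "kwargs": {
  "increments": "0.2 3.2 0 0 0 0 -1;0 3.2 0 0 0 0 -1;0 3.2 0 0 0 0 -1;0 3.2 0 0 0 0 -1;0 1 -2 0 0 0 -1;0 0 -4 0 0 0 -1;0 0 -4 0 0 0 -1;0 0 -4 0 0 0 -1"
}}

```text
t: 9.45
tcp_pos: [0.4542, -0.151, 0.388]
eef_rot: [0.013, 1.0, 0.013, -0.013]
contact_force: [1.3, -0.1, 0.2]
finger_gap: 0.0003
```

Call:
{"fn": "send_rows", "kwargs": {
  "increments": "4 3 0 0 0 0 -1;4 3 0 0 0 0 -1;4 3 0 0 0 0 -1;3 3 0 0 0 0 -1;0 4 0 0 0 0 -1;0 4 0 0 0 0 -1;0 0 0 0 0 0 -1"
}}

```text
t: 10.15
tcp_pos: [0.3046, 0.0567, 0.3991]
eef_rot: [0.013, 1.0, 0.007, -0.01]
contact_force: [-0.8, -0.4, -0.3]
finger_gap: -0.0002
```

```bash
python3 -c "
from h import *
im=meas()[110:260,275:395,::-1]
b=robot.read_camera('scene')[140:265,250:410,::-1]
cv2.imwrite('pics/f.png',np.hstack([cv2.resize(im,(344,430),interpolation=2),cv2.resize(b,(450,430),interpolation=2)]))"
```

```text
69 [360.2 148.2] r 0.0415 ang -35.8
117 [324.6 163.2] r 0.0527 ang 87.5
10.2 [0.3047 0.0553 0.399 ] [ 0.2 -0.4  0.8]
```

View pics/f.png

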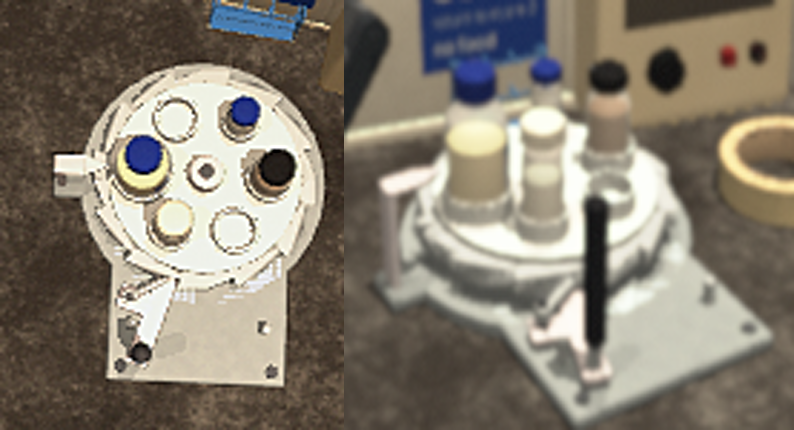

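The big bottle (cap at (144,155), foot at (142,178)) stands in front of the pointer at (85,172). The lever is back at rest, and the arm is clear of everything.

```bash
python3 -c "
from station import robot
print(robot.finish_job())"
```

```text
the job is handed in; nothing more can be done
None
```

I pumped the lever four strokes with the closed fingers, then drew back clear and handed the job in at about 10.2 s. The first stroke was a part tooth of about 11°, the other three a full tooth each.

- **Bottle position:** in the last top picture the bottle stood at 87.5° about the tray axis. I measured the pointer at about 88–91°, with one tip reading of 94°. That puts the bottle about 3 mm from the pick-up spot, or 6 mm on the worst reading, against a limit of 12 mm.
- **At rest:** the bottle angle was the same before and after I released the lever. The lever was back at its rest stop and the arm touched nothing.
- **Forces:** the second stroke pressed on the stop with about 24 N, so I pushed the later ones more gently. The fourth first stopped about 2° short, so I pushed it on to the stop before releasing.

No final check failed. The hand-in reports no verdict, so the result is not confirmed.

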